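Set out the weighing bench for the next bake

ROBOT

A 6-joint arm with a two-finger parallel gripper is mounted at the origin on the work surface. World frame = base frame: x ahead of the robot, y to its left, z up, the work surface at z = 0. Lengths are in m, angles in rad, forces in N, time in s.
With the tool pointing down it reaches from about 0.25 to 0.775 m from the base axis. Payload 4 kg.
Tool frame: the origin (TCP) lies at the very end of the fingers, on their centre line; the grasp point (between the pads) lies 19 mm behind it; z points along the fingers, y is the line along which they close (so a half turn about z gives the same grasp; the last joint's range is limited). The gripper opens to 85 mm and grips with 20 to 120 N. Pads are 22 mm wide; open, the fingers measure 114 mm over their backs; the gripper's body (76 mm by 85 mm) begins 54 mm behind the grasp point. The pads swing forward as they close: fully open they stand 13 mm farther back than shut.
Start: joints at [-1.359, 0.087, 1.371, -0, 1.684, -0.103], TCP at [0.17, -0.523, 0.231] pointing down, gripper open.
Joint ranges: [-3.1, 3.1], [-0.76, 2.03], [0.27, 2.55], [-1.08, 4.22], [0.17, 2.65], [-2.57, 2.57]. Speed limits (rad/s): [2.79, 2.79, 3.14, 3.14, 3.14, 3.14].

INTERFACE

Orientations are given as a 3x3 rotation matrix whose columns are the frame's x, y, z axes.
In Python, from bench import bot gives the robot as it stands. The module is installed in compiled form; this text tells all that it offers.
- The arm moves only by the tool play_rows, never from a script. Its argument "increments" is a list that holds one entry, the list of rows, each a list of 6 numbers: the shift along the tool's x, y, z in m, then the turn, a rotation vector about the tool's x, y, z in rad. A call has 1 to 10 rows; each row is the pose to reach, as a shift and turn from the pose commanded when the call began, along the tool's axes at that moment; what a row does not reach only later rows make up. A row lasts 1/8 s, in which the tool goes at most 62.5 mm and 10.7 degrees, less where a joint would pass 70% of its speed; a pose out of reach is approached as far as the arm can. A call with a gripper value outside its range is refused whole. "fingers" is the opening, from 0 (shut) to 1 (fully open), set as the call begins (left out, the last holds). The fingers move at their own pace and stop on an object; "newtons" is the grip in N (left out, the last holds). Time passes only in rows, so rows that repeat a pose let the fingers close. It gives the time, the measured TCP pose, the force, the opening and the grip force at its end, in the units of the state.
- bot.sense(): the state, without advancing time (a new reading comes with each control period).
- bot.capture(name): name is "side" or "top" or "wrist"; returns the picture (384x512x3 uint8, red, green, blue); there is no depth.
- bot.camera_model(name): a dict with "fov_y" (degrees; the focal length in pixels is half the picture's height over the tangent of half this angle, whatever the lens; pixels are square), "cx", "cy" (the principal point, pixels), "R" (3x3) and "t" (3): a world point X has camera coordinates R X + t. Camera axes: x right, y down, z forward; pixel columns grow to the right and rows downward; lengths in m; the calibration is good to about 2 mm. A picture is of the moment at which its call begins: read the wrist's pose just before it. camera_model takes no time and is no camera call; for the wrist camera it gives the pose at the moment of the call.
- bot.sign_off(): hands the job in; it is judged then, once.
The state is a dict: "t": time; "joints": joint angles; "dq": joint speeds; "tau": joint torques, N m; "eef_pos": TCP position; "tool_rot": TCP orientation; "wrist_force": force on the tool from outside, world axes, zero at the start; "wrist_torque": the same for the moment, N m; "width": finger opening in m; "grip_force": force on a finger pad.
Only numpy, scipy, OpenCV 4.12 (cv2) and the standard library are available. Lean on these libraries where they do the work, as an engineer would, in place of code of your own. Each camera call takes 0.05 s, during which the arm holds its last target. There are 200 camera calls.

TASK

Set out the bench for the next bake: stand the white pot in the middle of the scale's plate and then put its lid on it, lay the scraper in its cut-out in the tool tray, and stand the loaf tin upright on the bench midway between the scale's plate and the terracotta dish. The pot must be on the scale before its lid goes on; otherwise work in any order. Set things down rather than drop them, and leave the ring cutter and the sugar shaker where they are.

Things in the scene. Friction and masses are not known exactly. Their poses are not given: they have to be found in the camera images.
- pot_mid (a point): Small white ceramic pot, open at the top, round: 60 mm outside diameter at the rim (58 at the foot), 50 mm high, wall 5 mm, mouth 50 mm wide, about 0.18 kg. The point is its centre, half-way up (25 mm above its underside); z is up. Stands at first on the bench.
- lid_knob (a point): Pot's lid, lying on the bench: white ceramic disc 66 mm across, 6 thick; under it a round plug 40 across, 5 deep, that drops loosely into the pot's mouth; on it an upright wooden knob 22 in diameter, 28 tall. 39 mm high in all, 0.07 kg. The point is on the axis in the knob, 25 mm above the plug's underside, 14 above the disc's top; when on the pot it is 45 mm above the pot's centre. z up.
- tin_mid (a point): Mini loaf tin of dark steel, an open box 90 mm long (x) by 46 mm wide (y) by 38 mm high, wall 3 mm, with a 7 mm lip at the top of each short end, about 0.12 kg. The point is its centre, half-way up (19 mm above its underside). Grip it across the 46 mm width.
- scraper_grip (a point): Dough scraper lying flat, 130 mm long (x), 0.12 kg: wooden handle 80 long, 24 wide, 28 high to -x; white plastic blade 50 long, 56 wide, 4 thick at the +x end, level with the underside. The point lies in the handle half-way up (14 mm), near the centre of mass, 55 mm from the handle's end. Grip it there across the 24 mm, leaving the lowest 12 mm free of the fingers for the tray's rim.
- scale_plate (a point): Kitchen scale, fixed: white housing 150 (x) by 170 (y) by 34 mm high, display along its near (-x) edge, and a round steel weighing plate 130 mm across. The point is the centre of the plate's top, 50 mm above the bench; the housing's centre lies 8 mm towards -x of it. x points from the display to the back, z up.
- pocket (a point): T-shaped, grey-floored cut-out, 8 mm deep, in a fixed white plastic tool tray 190 (x) by 100 (y) by 14 mm: handle slot 80 long, 34 wide towards -x, blade bay 60 long, 66 wide towards +x; 5 mm of play all round. The point is on its floor (6 mm above the bench), right below where the scraper's grip point comes to lie (14 mm above it, same x direction); the tray's middle is 10 mm towards +x.
- dish: Round terracotta baking dish with a baked galette in it, fixed in place, 150 mm across, 45 mm high. Origin at the centre of its underside, on the bench. It stands about 0.32 m to one side of the scale, the tool tray on the other; which side changes.
- cutter_mid (a point): Bystander, leave alone: plain brass ring cutter, 72 mm across, 30 mm high, open right through, standing loose on the bench. The point is its centre.
- shaker_mid (a point): Bystander, leave alone: aluminium sugar shaker with a dark band, 60 mm across, 106 mm high, standing loose behind the scale. The point is its centre, half-way up.
There are look-alikes about, which are no part of the job. Leave any pink or yellow look-alike of the part that bears pot_mid alone. Leave any purple look-alike of the part that bears lid_knob alone.

How it is judged:
On the way, in this order (a step that is already met when the one before it is completed fails the run):
1. the pot stands in the middle of the scale's plate, let go (horizontal distance between pot_mid and scale_plate below 0.015 m and z of pot_mid in the frame of scale_plate between 0.021 and 0.029 m and angle between pot_mid's own z axis and vertical below 0.08 rad and linear speed of pot below 0.02 m/s and contact force between the fingers and pot below 0.1 N), for 0.2 s.
2. the lid is on the pot, on the scale, let go (horizontal distance between pot_mid and scale_plate below 0.015 m and z of pot_mid in the frame of scale_plate between 0.021 and 0.029 m and angle between each of pot_mid, lid_knob's own z axis and vertical below 0.08 rad and horizontal distance between lid_knob and pot_mid below 0.008 m and z of lid_knob in the frame of pot_mid between 0.041 and 0.049 m and linear speed of lid below 0.02 m/s and contact force between the fingers and lid below 0.1 N), for 0.2 s.
At the end, for the whole second after the job is handed in: Pot upright within 15 mm of the plate's centre; lid level in its mouth; scraper flat on its cut-out's floor; loaf tin upright on the bench within about 15 mm of midway between the centres of plate and dish; all released and at rest (all of step 2 and x of tin_mid in the frame of scale_plate between -0.064 and -0.014 m and horizontal distance between tin_mid and scale_plate below 0.182 m and horizontal distance between tin_mid and dish below 0.182 m and height (world z) of tin_mid between 0.015 and 0.023 m and angle between each of tin_mid, scraper_grip's own z axis and vertical below 0.08 rad and x of scraper_grip in the frame of pocket between -0.009 and 0.009 m and y of scraper_grip in the frame of pocket between -0.009 and 0.009 m and z of scraper_grip in the frame of pocket between 0.01 and 0.018 m and angle between the x axis of scraper_grip and the x axis of pocket, either way round below 0.25 rad and linear speed of each of pot, tin, scraper below 0.02 m/s and contact force between the fingers and pot below 0.1 N and contact force between the fingers and tin below 0.1 N and contact force between the fingers and scraper below 0.1 N); the robot touches nothing.
It fails at once if the ring cutter was disturbed (distance of cutter_mid from where it was at the start of the episode above 0.02 m).
It fails at once if the sugar shaker was disturbed (distance of shaker_mid from where it was at the start of the episode above 0.02 m).
It fails at once if the pot, lid, tin or scraper was dropped or thrown ((contact force between anything else and pot below 0.01 N and linear speed of pot above 0.7 m/s) or (contact force between anything else and lid below 0.01 N and linear speed of lid above 0.7 m/s) or (contact force between anything else and tin below 0.01 N and linear speed of tin above 0.7 m/s) or (contact force between anything else and scraper below 0.01 N and linear speed of scraper above 0.7 m/s)).
It also fails if it takes over 120 s, if anything falls off the work surface, if the arm or the gripper's body presses on something with over 40 N, if the wrist force passes 120 N, or if a joint passes its speed limit or range.

## Working session

There is one attempt and no reset: what is moved stays moved. The work goes in short steps, Python scripts to look and compute and a tool call to move; the robot and the scene stay as the last step left them, time stands still between calls to the robot, and variables do not carry over. Pictures are saved under pics/ and viewed, at most 14 in all, crops included, and the job is handed in when it is done.

Besides the shell and the picture viewer there is one more tool, called after "Emit:" as name(argument=value, ...) on one line, values as JSON. play_rows: Moves the arm, as the interface text tells. Its arguments: {"type":"object","properties":{"increments":{"type":"array"},"fingers":{"type":"number"},"newtons":{"type":"number"}},"required":["increments"]}

```bash
mkdir -p pics
cat > h.py <<'E'
import numpy as np, cv2
from bench import bot
def cap(cam,name=None):
    m=bot.camera_model(cam); im=bot.capture(cam)
    if name: cv2.imwrite(f'pics/{name}.png',im[:,:,::-1])
    return im,m
def ray(m,uv,z):
    f=192/np.tan(np.radians(m['fov_y']/2)); R=np.array(m['R']);t=np.array(m['t'])
    d=R.T@np.array([(uv[0]-m['cx'])/f,(uv[1]-m['cy'])/f,1]); c=-R.T@t
    return c+d*(z-c[2])/d[2]
def proj(m,X):
    f=192/np.tan(np.radians(m['fov_y']/2)); p=np.array(m['R'])@np.array(X)+np.array(m['t'])
    return p[:2]/p[2]*f+[m['cx'],m['cy']]
E
python3 - <<'E'
from h import *
np.set_printoptions(precision=3,suppress=True)
s=bot.sense();print(s['t'],s['eef_pos'],s['tool_rot'],s['width'])
for c in('top','side','wrist'):
    im,m=cap(c,c+'0');print(c,m['fov_y'],m['cx'],m['cy'],m.keys(),-np.array(m['R']).T@np.array(m['t']),np.array(m['R'])[2])
a=cv2.imread('pics/top0.png');cv2.imwrite('pics/top0b.png',cv2.resize(a,(800,600),interpolation=cv2.INTER_CUBIC))
E
```

```text
0.0 [ 0.17  -0.522  0.23 ] [[ 0.951  0.31  -0.001]
 [ 0.31  -0.951  0.002]
 [ 0.    -0.002 -1.   ]] 0.08528266038544595
top 57.579043157687885 263.4626323373717 195.04346026733222 dict_keys(['fov_y', 'cx', 'cy', 'R', 't']) [0.47  0.023 1.076] [ 0.109 -0.016 -0.994]
side 43.290263870725816 256.8621071756969 200.63480384186568 dict_keys(['fov_y', 'cx', 'cy', 'R', 't']) [0.221 1.165 0.855] [ 0.236 -0.798 -0.554]
wrist 69.08969712456971 254.54628540067534 189.1992968614119 dict_keys(['fov_y', 'cx', 'cy', 'R', 't']) [ 0.245 -0.499  0.374] [-0.291 -0.092 -0.952]
```

View pics/top0b.png

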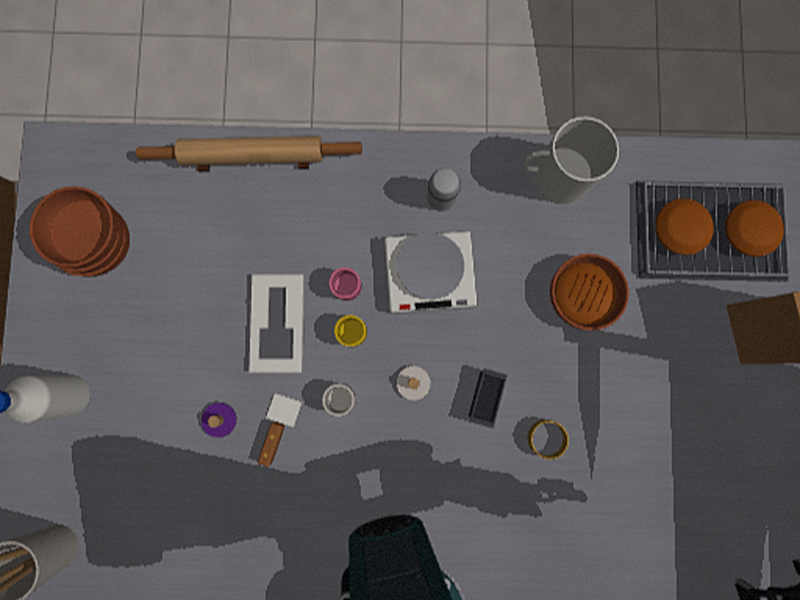

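View pics/side0.png

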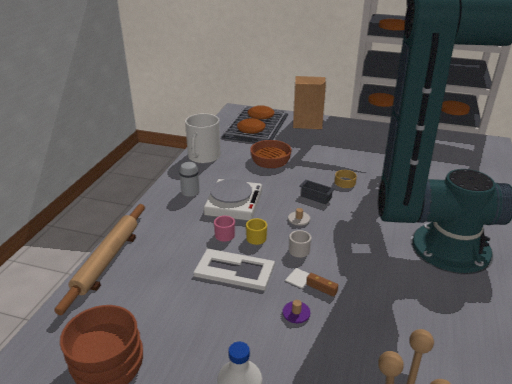

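The top view, in enlarged pixels, shows:
- **Candidates for the pot:** (338,399) white, (345,283) pink and (350,331) yellow. The white one fits.
- **Candidates for the lid:** (413,381) white and (218,420) purple. The white one fits.
- **Other parts:** tin (487,398), scraper (278,430) with its blade away from the robot, and the tray's T (276,323) with its blade bay towards the robot.
- **Fixed things and bystanders:** plate (430,265), dish (590,291), cutter (548,439) and shaker (444,188).

Next I'll measure with masks and make one enlarged crop.

Run:
```python
from h import *
np.set_printoptions(precision=3,suppress=True)
im=cv2.imread('pics/top0.png');m=bot.camera_model('top')
big=cv2.resize(im[165:315,125:365],(800,500),interpolation=cv2.INTER_CUBIC)
cv2.imwrite('pics/crop0.png',big)
hsv=cv2.cvtColor(im,cv2.COLOR_BGR2HSV)
g=hsv[:,:,2]; k=1.5625
def comp(mask,seed,r=45):
    c=np.array(seed)/k; mk=np.zeros_like(mask); x0,y0=(c-r).astype(int);x1,y1=(c+r).astype(int)
    mk[y0:y1,x0:x1]=mask[y0:y1,x0:x1]
    cs,_=cv2.findContours(mk,cv2.RETR_EXTERNAL,cv2.CHAIN_APPROX_NONE)
    return max([q for q in cs if len(q)>5],key=lambda q:(cv2.contourArea(q)>25)*1e3-abs(cv2.pointPolygonTest(q,(float(c[0]),float(c[1])),True)*(cv2.pointPolygonTest(q,(float(c[0]),float(c[1])),True)<0))+cv2.contourArea(q)*.001)
white=((g>150)&(hsv[:,:,1]<60)).astype(np.uint8)*255
orange=((hsv[:,:,0]<20)&(hsv[:,:,1]>120)&(g>50)).astype(np.uint8)*255
dark=(g<50).astype(np.uint8)*255
def show(n,q,z):
    r=cv2.minAreaRect(q); P=ray(m,r[0],z); bx=np.array([ray(m,p,z)[:2] for p in cv2.boxPoints(r)])
    print(n,np.array(r[0]),r[1],'P',P,'sides',np.linalg.norm(bx[1]-bx[0]),np.linalg.norm(bx[2]-bx[1]),'ang',np.degrees(np.arctan2(*(bx[1]-bx[0])[::-1])),np.degrees(np.arctan2(*(bx[2]-bx[1])[::-1])))
show('pot',comp(white,(338,399),20),.05)
show('lid',comp(white,(413,381),20),.011)
show('blade',comp(white,(284,410),14),.004)
show('handle',comp(orange,(272,443),22),.028)
show('tin',comp(dark,(487,398),20),.03)
show('tray',comp(white,(260,323),50),.014)
show('scale',comp(white,(395,300),50),.034)
show('dish',comp(orange,(590,291),35),.045)
for n,p,z in(('plate',(430,265),.05),('cutter',(548,439),.03),('shaker',(444,182),.106)): print(n,ray(m,np.array(p)/k,z))
# steel plate
for p in((430,265),(440,280),(392,250)): print(im[int(p[1]/k),int(p[0]/k)])
```

```text
pot [210.904 252.481] (1.17669677734375, 5.295135974884033) P [0.412 0.156 0.05 ] sides 0.015103684308661014 0.0034106019762238982 ang -9.56393815733947 -100.28517590148395
lid [264. 245.] (20.0, 20.0) P [0.435 0.002 0.011] sides 0.060587879371693604 0.05984511252064065 ang -89.06497863399287 -179.24829744430244
blade [181.35 261.95] (18.34120750427246, 16.76007080078125) P [0.38  0.25  0.004] sides 0.049418960249252394 0.05554001563236305 ang -16.205433327677426 -107.26224475089813
handle [172.989 283.905] (8.799883842468262, 27.852060317993164) P [0.318 0.266 0.028] sides 0.0791041933423875 0.025919488850493944 ang -17.87219655511596 -108.71757116662577
tin [310.992 254.031] (16.748071670532227, 29.437957763671875) P [ 0.411 -0.138  0.03 ] sides 0.08660501415544902 0.04977964028071408 ang -14.848453373637179 -103.91729720275607
tray [176.5 206.5] (61.0, 33.0) P [0.546 0.269 0.014] sides 0.10065151261843171 0.1857168546216784 ang -88.8954672248717 -177.80724898303552
scale [255.603 189.759] (32.005714416503906, 20.286209106445312) P [0.599 0.03  0.034] sides 0.061377236269825934 0.09669717333951651 ang -35.686964002626084 -126.46898829174675
dish [377.  186.5] (47.0, 48.0) P [ 0.615 -0.333  0.045] sides 0.1456408564119193 0.1422581436305809 ang -88.85726651731476 178.47003143735824
plate [ 0.659 -0.027  0.05 ]
cutter [ 0.335 -0.255  0.03 ]
shaker [ 0.804 -0.048  0.106]
[113 107 107]
[119 115 115]
[168 175 177]
```

View pics/crop0.png

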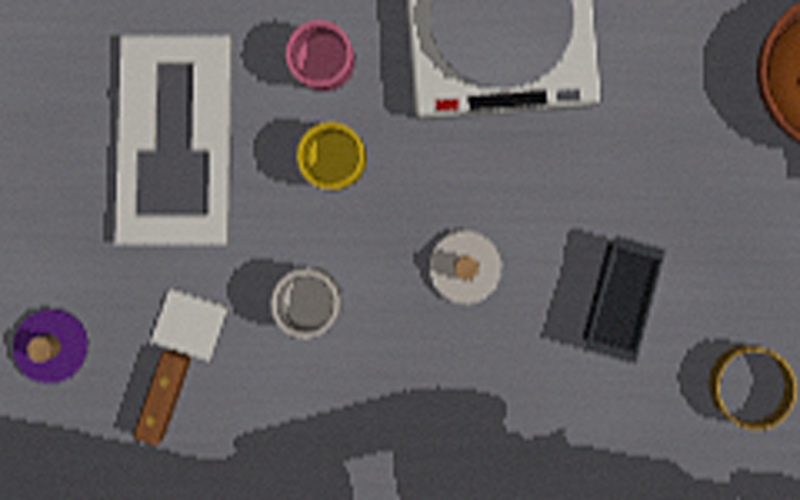

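The crop confirms the white pot at (305,302), grey-white with no tint, and the white lid with its wooden knob at (466,267). The scraper's handle points towards the robot and the slot's handle end points away, so the scraper needs about a half turn. I'm moving above the pot now.

Emit:
play_rows(increments=[[[0.219, -0.285, 0, 0, 0, 0.3], [0.438, -0.57, 0, 0, 0, 0.316], [0.438, -0.57, 0, 0, 0, 0.316], [0.438, -0.57, 0, 0, 0, 0.316], [0.438, -0.57, 0, 0, 0, 0.316], [0.438, -0.57, 0, 0, 0, 0.316], [0.438, -0.57, 0, 0, 0, 0.316], [0.438, -0.57, 0, 0, 0, 0.316], [0.438, -0.57, 0, 0, 0, 0.316], [0.438, -0.57, 0, 0, 0, 0.316]]], fingers=1)

```text
t: 1.4
eef_pos: [0.3791, 0.0682, 0.2314]
tool_rot: [[1.0, -0.001, 0.001], [-0.001, -1.0, -0.001], [0.001, 0.001, -1.0]]
wrist_force: [1.4, -0.2, -0.2]
width: 0.0854
grip_force: 0.0
```

Emit:
play_rows(increments=[[[0, 0, 0, 0, 0, 0], [0, 0, 0, 0, 0, 0], [0, 0, 0, 0, 0, 0], [0, 0, 0, 0, 0, 0]]])

```text
t: 1.9
eef_pos: [0.3789, 0.0647, 0.2314]
tool_rot: [[1.0, -0.005, 0.0], [-0.005, -1.0, -0.0], [0.0, 0.0, -1.0]]
wrist_force: [-0.3, -0.2, -0.2]
width: 0.0853
grip_force: 0.0
```

Emit:
play_rows(increments=[[[0.016, -0.045, 0, 0, 0, -0.005], [0.033, -0.091, 0, 0, 0, -0.005], [0.033, -0.091, 0, 0, 0, -0.005], [0.033, -0.091, 0, 0, 0, -0.005], [0.033, -0.091, 0, 0, 0, -0.005]]])

```text
t: 2.52
eef_pos: [0.412, 0.1558, 0.2315]
tool_rot: [[1.0, 0.002, 0.0], [0.002, -1.0, -0.0], [0.0, 0.0, -1.0]]
wrist_force: [-1.3, 0.2, -0.3]
width: 0.0853
grip_force: 0.0
```

```bash
cat >> h.py <<'E'
def circ(cam,im,m,z,Xexp,D,lo,hi=255,sat=60,tol=.35):
    """contours of bright, unsaturated mask near expected world XY; prints circle fits of right size"""
    h=cv2.cvtColor(im,cv2.COLOR_RGB2HSV); mk=((h[:,:,2]>lo)&(h[:,:,2]<=hi)&(h[:,:,1]<sat)).astype(np.uint8)*255
    cs,_=cv2.findContours(mk,cv2.RETR_LIST,cv2.CHAIN_APPROX_NONE)
    for q in cs:
        if len(q)<25: continue
        W=np.array([ray(m,p[0]+0.,z)[:2] for p in cv2.convexHull(q)]); 
        (c,r)=cv2.minEnclosingCircle(W.astype(np.float32)); e=cv2.fitEllipse(q)
        if np.hypot(c[0]-Xexp[0],c[1]-Xexp[1])<.05 and abs(2*r/D-1)<tol: print(z,'circle',np.round(c,4),'D',round(2*r,4),'px',np.round(e[0],1))
E
python3 - <<'E'
from h import *
s=bot.sense();print(s['eef_pos'])
im,m=cap('wrist','w1')
for lo in(90,110,130,150):
    print(lo);circ('wrist',im,m,.05,(.412,.156),.06,lo)
E
```

```text
[0.41198991 0.15580073 0.23145014]
90
0.05 circle [0.3978 0.1327] D 0.0449 px [273.1 179.4]
0.05 circle [0.4249 0.1706] D 0.077 px [238.  159.9]
110
0.05 circle [0.3993 0.1353] D 0.0481 px [271.8 179.2]
130
0.05 circle [0.4019 0.1386] D 0.0516 px [269.9 176.1]
150
0.05 circle [0.4018 0.1389] D 0.0532 px [269.4 176.1]
0.05 circle [0.4018 0.1388] D 0.0594 px [268.8 175.9]
```

View pics/w1.png

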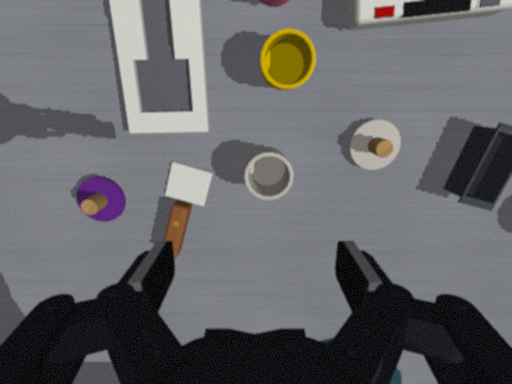

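The wrist view shows the pot at (269,176), with a fitted diameter of 59.4 mm (60 expected). The lid is at (376,144), the scraper at (185,205), the tray's T at (165,60), and the yellow pot at (288,59), which is to be left alone. I'll descend, and measure the lid, tray and scraper from the same picture.

Emit:
play_rows(increments=[[[-0.01, 0.017, 0.04, 0, 0, 0], [-0.01, 0.017, 0.09, 0, 0, 0], [-0.01, 0.017, 0.14, 0, 0, 0], [-0.01, 0.017, 0.18, 0, 0, 0], [-0.01, 0.017, 0.2, 0, 0, 0], [-0.01, 0.017, 0.217, 0, 0, 0], [-0.01, 0.017, 0.217, 0, 0, 0]]])

```text
t: 3.45
eef_pos: [0.4008, 0.1391, 0.0132]
tool_rot: [[1.0, 0.003, -0.003], [0.002, -1.0, -0.001], [-0.003, 0.001, -1.0]]
wrist_force: [0.3, -0.2, -0.6]
width: 0.0852
grip_force: 0.0
```

Emit:
play_rows(increments=[[[0, 0, 0, 0, 0, 0], [0, 0, 0, 0, 0, 0], [0, 0, 0, 0, 0, 0], [0, 0, 0, 0, 0, 0], [0, 0, 0, 0, 0, 0], [0, 0, 0, 0, 0, 0]]], fingers=0, newtons=30)

```text
t: 4.2
eef_pos: [0.4034, 0.1401, 0.0158]
tool_rot: [[1.0, 0.004, 0.003], [0.004, -1.0, -0.0], [0.003, 0.0, -1.0]]
wrist_force: [-0.8, -2.3, 6.9]
width: 0.0583
grip_force: 32.9
```

Run:
```python
from h import *
np.set_printoptions(precision=4,suppress=True)
import json
s=bot.sense();print(s['t'],s['width'],s['grip_force'],s['wrist_force'])
```

```text
4.2 0.05830239328634658 32.903831717558205 [-0.7518 -2.2841  6.8562]
```

Emit:
play_rows(increments=[[[0, 0, -0.01, 0, 0, 0], [0, 0, -0.03, 0, 0, 0], [0, 0, -0.06, 0, 0, 0], [0, 0, -0.1, 0, 0, 0], [0, 0, -0.14, 0, 0, 0], [0, 0, -0.16, 0, 0, 0], [0, 0, -0.17, 0, 0, 0], [0, 0, -0.17, 0, 0, 0]]])

```text
t: 5.2
eef_pos: [0.4021, 0.1401, 0.1843]
tool_rot: [[1.0, 0.004, 0.0], [0.004, -1.0, 0.0], [0.0, -0.0, -1.0]]
wrist_force: [-0.3, -0.4, -1.9]
width: 0.0588
grip_force: 32.8
```

Run:
```python
from h import *
np.set_printoptions(precision=4,suppress=True)
im=cv2.imread('pics/top0.png');m=bot.camera_model('top')
c=im[140:205,240:312]
cv2.imwrite('pics/scale.png',cv2.resize(c,None,fx=8,fy=8,interpolation=cv2.INTER_CUBIC))
s=bot.sense();print(s['eef_pos'],s['width'],s['grip_force'])
for lo in(135,145,155):
    print(lo);circ('top',im[:,:,::-1].copy(),m,.05,(.659,-.027),.13,lo,tol=.15)
    circ('top',255-im[:,:,::-1],m,.05,(.659,-.027),.13,255-lo,tol=.15)
```

```text
[0.4021 0.1401 0.1843] 0.05875795221560342 32.807461246848106
135
145
155
```

View pics/scale.png

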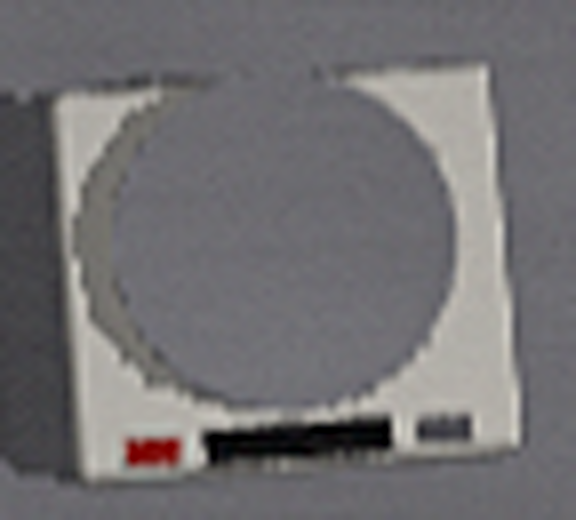

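The plate spans columns 110–456 with its lower edge at row 407 in the crop, so its centre is near (283,234). The housing corners are about (55,93), (488,66), (520,447) and (88,480).

Run:
```python
from h import *
np.set_printoptions(precision=4,suppress=True)
m=bot.camera_model('top')
P=lambda u,v,z: ray(m,((u+.5)/8-.5+240,(v+.5)/8-.5+140),z)
print('plate',P(283,234,.05),'D',P(110,234,.05)[1]-P(456,234,.05)[1])
H=np.array([P(*q,.034) for q in((55,93),(488,66),(520,447),(88,480))]);c=H.mean(0)
x=(H[0]+H[1]-H[2]-H[3])/2;print('housing',c,'L',np.linalg.norm(x));x/=np.linalg.norm(x);print(x,'plate by housing',c+.008*x)
# from wrist picture w1
```

```text
plate [ 0.6614 -0.0263  0.05  ] D 0.1289809727796577
housing [ 0.6506 -0.0292  0.034 ] L 0.14738669557731343
[0.9954 0.096  0.    ] plate by housing [ 0.6586 -0.0284  0.034 ]
```

Emit:
play_rows(increments=[[[0.02, 0.013, 0, 0, 0, 0], [0.06, 0.038, 0, 0, 0, 0], [0.11, 0.07, 0, 0, 0, 0], [0.16, 0.102, 0, 0, 0, 0], [0.21, 0.135, 0, 0, 0, 0], [0.245, 0.158, 0, 0, 0, 0], [0.258, 0.1685, 0, 0, 0, 0], [0.258, 0.1685, 0, 0, 0, 0], [0.258, 0.1685, 0, 0, 0, 0]]])

```text
t: 6.32
eef_pos: [0.6597, -0.0268, 0.1829]
tool_rot: [[1.0, 0.004, -0.003], [0.004, -1.0, 0.001], [-0.003, -0.001, -1.0]]
wrist_force: [-0.2, 0.5, -1.7]
width: 0.0584
grip_force: 32.8
```

Emit:
play_rows(increments=[[[0, 0, 0.03, 0, 0, 0], [0, 0, 0.06, 0, 0, 0], [0, 0, 0.085, 0, 0, 0], [0, 0, 0.1, 0, 0, 0], [0, 0, 0.108, 0, 0, 0], [0, 0, 0.113, 0, 0, 0], [0, 0, 0.116, 0, 0, 0], [0, 0, 0.116, 0, 0, 0]]])

```text
t: 7.32
eef_pos: [0.661, -0.0275, 0.0688]
tool_rot: [[1.0, 0.004, 0.001], [0.004, -1.0, -0.0], [0.001, 0.0, -1.0]]
wrist_force: [0.1, -0.4, -1.5]
width: 0.0586
grip_force: 32.8
```

Run:
```python
from h import *
im,m=cap('side','s1');cv2.imwrite('pics/s1c.png',cv2.resize(im[120:260,150:330,::-1],None,fx=4,fy=4,interpolation=cv2.INTER_CUBIC))
```

```text
(no output)
```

View pics/s1c.png

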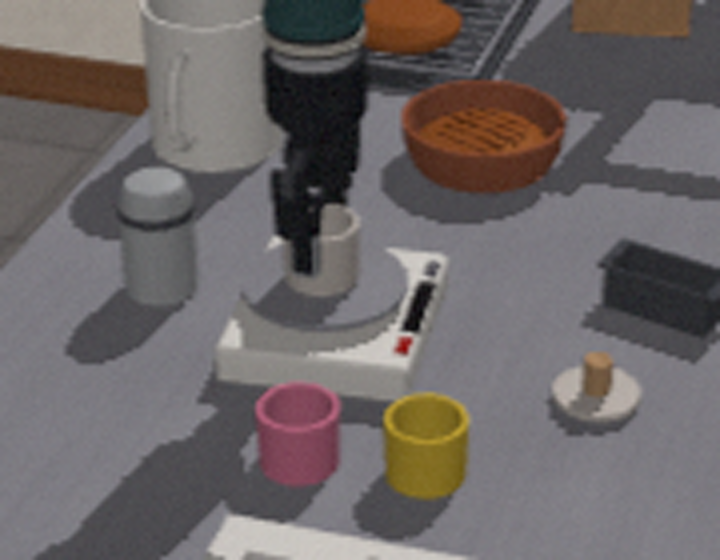

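The pot hangs level, a few mm above the middle of the plate, at (325,250) in the crop. I'll lower it the rest of the way.

Emit:
play_rows(increments=[[[0, 0, 0.001, 0, 0, 0], [0, 0, 0.002, 0, 0, 0], [0, 0, 0.003, 0, 0, 0], [0, 0, 0.004, 0, 0, 0], [0, 0, 0.004, 0, 0, 0]]])

```text
t: 8.0
eef_pos: [0.6609, -0.0275, 0.0659]
tool_rot: [[1.0, 0.004, 0.001], [0.004, -1.0, -0.0], [0.001, 0.0, -1.0]]
wrist_force: [-3.3, 0.8, 5.0]
width: 0.0584
grip_force: 33.3
```

Emit:
play_rows(increments=[[[0, 0, 0, 0, 0, 0], [0, 0, 0, 0, 0, 0], [0, 0, 0, 0, 0, 0], [0, 0, 0, 0, 0, 0], [0, 0, 0, 0, 0, 0]]], fingers=1)

```text
t: 8.62
eef_pos: [0.6608, -0.0275, 0.0642]
tool_rot: [[1.0, 0.004, -0.0], [0.004, -1.0, -0.0], [-0.0, 0.0, -1.0]]
wrist_force: [-0.0, -0.0, 0.3]
width: 0.085
grip_force: 0.0
```

Emit:
play_rows(increments=[[[0, 0, -0.02, 0, 0, 0], [0, 0, -0.06, 0, 0, 0], [0, 0, -0.11, 0, 0, 0], [0, 0, -0.15, 0, 0, 0], [0, 0, -0.16, 0, 0, 0], [0, 0, -0.16, 0, 0, 0]]])

```text
t: 9.38
eef_pos: [0.661, -0.0275, 0.2254]
tool_rot: [[1.0, 0.004, 0.002], [0.004, -1.0, -0.0], [0.002, 0.0, -1.0]]
wrist_force: [0.5, 0.8, -0.0]
width: 0.0855
grip_force: 0.0
```

Run:
```python
from h import *
np.set_printoptions(precision=4,suppress=True)
print(bot.sense()['eef_pos'])
im,m=cap('wrist','w2')
cv2.imwrite('pics/w2t.png',im[:,:,::-1])
for lo in(120,140,150,160):
    print(lo);circ('wrist',im,m,.10,(.66,-.0275),.06,lo);circ('wrist',255-im,m,.05,(.66,-.0275),.13,255-lo,tol=.1)
im,m=cap('top','t2')
for lo in(120,140,160): print('top',lo);circ('top',im,m,.10,(.66,-.0275),.06,lo);circ('top',im,m,.011,(.43,.0),.066,lo)
```

```text
[ 0.661  -0.0275  0.2254]
120
0.1 circle [ 0.6126 -0.0341] D 0.0591 px [260.1 224.9]
0.1 circle [ 0.6566 -0.0311] D 0.0485 px [257.8 187. ]
0.1 circle [ 0.6742 -0.0099] D 0.0791 px [231.4 163.9]
140
0.1 circle [ 0.6598 -0.0277] D 0.0519 px [256.1 182.3]
150
0.1 circle [ 0.6599 -0.0276] D 0.0527 px [255.9 182.2]
0.1 circle [ 0.6596 -0.0279] D 0.06 px [255.1 181.9]
160
0.1 circle [0.635  0.0155] D 0.068 px [210.8 211.6]
0.1 circle [ 0.6598 -0.0277] D 0.0531 px [255.8 182.2]
0.1 circle [ 0.6599 -0.0276] D 0.0592 px [255.  181.7]
top 120
top 140
0.1 circle [ 0.6611 -0.026 ] D 0.0598 px [276.  165.7]
top 160
0.1 circle [ 0.6548 -0.0426] D 0.043 px [278.9 166.3]
0.1 circle [ 0.6602 -0.0212] D 0.0547 px [275.1 166. ]
```

View pics/w2t.png

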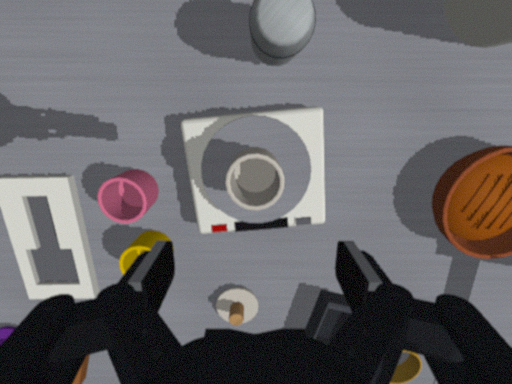

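The pot stands in the plate, with its rim at (255,182). The plate is centred near (257,167), the lid disc at (237,306), and the dish rim at about (495,202).

Run:
```python
from h import *
np.set_printoptions(precision=4,suppress=True)
m=bot.camera_model('wrist')
print('plate',ray(m,(257,167),.05),'D',ray(m,(202,167),.05)-ray(m,(311,167),.05), ray(m,(257,113),.05)-ray(m,(257,221),.05))
print('lid',ray(m,(237,306),.011), ray(m,(217,306),.011)-ray(m,(258,306),.011))
mt=bot.camera_model('top')
im=cv2.imread('pics/t2.png');h=cv2.cvtColor(im,cv2.COLOR_BGR2HSV)
for n,mm,ii in(('top',mt,cv2.imread('pics/top0.png')),):
    h=cv2.cvtColor(ii,cv2.COLOR_BGR2HSV);mk=((h[:,:,2]>120)&(h[:,:,1]<60)).astype(np.uint8)*255
    mk[:230]=0;mk[265:]=0;mk[:,:245]=0;mk[:,285:]=0
    r=cv2.minEnclosingCircle(cv2.findNonZero(mk));print('lid top0',r,ray(mt,r[0],.011))
```

```text
plate [ 0.6631 -0.0299  0.05  ] D [-0.0005  0.1264  0.    ] [0.1288 0.0008 0.    ]
lid [ 0.4331 -0.0006  0.011 ] [-0.0003  0.0634  0.    ]
lid top0 ((264.5, 244.86363220214844), 11.147686958312988) [0.4352 0.0003 0.011 ]
```

Emit:
play_rows(increments=[[[-0.06, -0.007, 0, 0, 0, 0], [-0.12, -0.014, 0, 0, 0, 0], [-0.18, -0.021, 0, 0, 0, 0], [-0.227, -0.0275, 0.02, 0, 0, 0], [-0.227, -0.0275, 0.04, 0, 0, 0], [-0.227, -0.0275, 0.04, 0, 0, 0], [-0.227, -0.0275, 0.04, 0, 0, 0]]])

```text
t: 10.35
eef_pos: [0.4339, -0.0009, 0.184]
tool_rot: [[1.0, 0.004, -0.001], [0.004, -1.0, 0.0], [-0.001, -0.0, -1.0]]
wrist_force: [-0.2, -0.6, -0.5]
width: 0.0853
grip_force: 0.0
```

Run:
```python
from h import *
np.set_printoptions(precision=4,suppress=True)
s=bot.sense();print(s['eef_pos'])
im,m=cap('wrist','w3')
for lo in(130,145,160): print(lo);circ('wrist',im,m,.011,(.434,0),.066,lo)
h=cv2.cvtColor(im,cv2.COLOR_RGB2HSV)
mk=((h[:,:,0]<25)&(h[:,:,1]>70)&(h[:,:,2]>60)).astype(np.uint8)*255
for q in cv2.findContours(mk,0,1)[0]:
    if cv2.contourArea(q)>80:
        r=cv2.minAreaRect(q);print('wood',r,ray(m,r[0],.025))
```

```text
[ 0.4339 -0.0009  0.184 ]
130
0.011 circle [0.4394 0.0133] D 0.0678 px [241.1 163.7]
145
0.011 circle [ 0.434 -0.003] D 0.0695 px [256.  168.5]
160
0.011 circle [ 0.4339 -0.0013] D 0.0657 px [255.5 168.5]
wood ((44.0, 259.5), (30.81039810180664, 63.0564079284668), 6.34019136428833) [0.3219 0.2604 0.025 ]
wood ((461.75, 248.75001525878906), (67.17514038085938, 62.22539520263672), 45.0) [ 0.339  -0.2544  0.025 ]
wood ((254.5, 173.5), (21.0, 19.0), 90.0) [ 0.433  -0.0006  0.025 ]
wood ((233.88119506835938, 22.3118839263916), (12.537469863891602, 21.393299102783203), 84.2894058227539) [0.582  0.0197 0.025 ]
```

The lid is at (0.434, -0.001), with a fitted diameter of 65.7 mm (66 expected), right below the tool.

Emit:
play_rows(increments=[[[0, 0, 0.05, 0, 0, 0], [0, 0, 0.1, 0, 0, 0], [0, 0, 0.14, 0, 0, 0], [0, 0, 0.16, 0, 0, 0], [0, 0, 0.169, 0, 0, 0], [0, 0, 0.169, 0, 0, 0], [0, 0, 0.169, 0, 0, 0]]])

```text
t: 11.28
eef_pos: [0.435, -0.001, 0.0167]
tool_rot: [[1.0, 0.004, 0.003], [0.004, -1.0, -0.0], [0.003, 0.0, -1.0]]
wrist_force: [0.1, 0.5, 0.3]
width: 0.0854
grip_force: 0.0
```

Emit:
play_rows(increments=[[[0, 0, 0, 0, 0, 0], [0, 0, 0, 0, 0, 0], [0, 0, 0, 0, 0, 0], [0, 0, 0, 0, 0, 0], [0, 0, 0, 0, 0, 0], [0, 0, 0, 0, 0, 0], [0, 0, 0, 0, 0, 0]]], fingers=0, newtons=25)

```text
t: 12.15
eef_pos: [0.4338, -0.0009, 0.0155]
tool_rot: [[1.0, 0.004, 0.0], [0.004, -1.0, -0.0], [0.0, 0.0, -1.0]]
wrist_force: [-0.6, -0.5, 2.5]
width: 0.0208
grip_force: 24.7
```

Emit:
play_rows(increments=[[[0, 0, -0.01, 0, 0, 0], [0, 0, -0.04, 0, 0, 0], [0, 0, -0.08, 0, 0, 0], [0, 0, -0.13, 0, 0, 0], [0, 0, -0.165, 0, 0, 0], [0, 0, -0.18, 0, 0, 0], [0, 0, -0.18, 0, 0, 0]]])

```text
t: 13.02
eef_pos: [0.4339, -0.0008, 0.1957]
tool_rot: [[1.0, 0.004, 0.001], [0.004, -1.0, -0.0], [0.001, 0.0, -1.0]]
wrist_force: [0.8, -0.5, -1.0]
width: 0.0211
grip_force: 24.6
```

Run:
```python
from h import *
im,m=cap('side','s2');s=bot.sense();p=proj(m,s['eef_pos']).astype(int);print(p)
cv2.imwrite('pics/s2c.png',cv2.resize(im[p[1]-50:p[1]+50,p[0]-65:p[0]+65,::-1],None,fx=5,fy=5,interpolation=cv2.INTER_CUBIC))
```

```text
[302 163]
```

View pics/s2c.png

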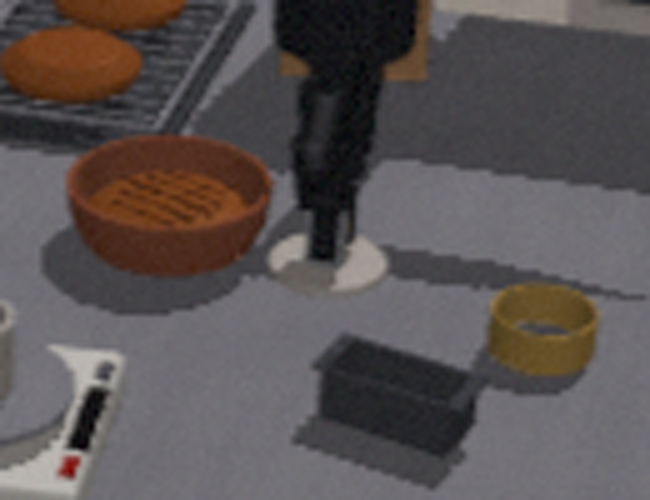

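The lid is held level at (328,262) in the crop. I'm carrying it above the pot.

Emit:
play_rows(increments=[[[0.02, 0.0025, 0, 0, 0, 0], [0.06, 0.0075, 0, 0, 0, 0], [0.11, 0.0135, 0, 0, 0, 0], [0.16, 0.02, 0, 0, 0, 0], [0.2, 0.025, 0, 0, 0, 0], [0.22, 0.027, 0, 0, 0, 0], [0.226, 0.0277, 0, 0, 0, 0], [0.226, 0.0277, 0, 0, 0, 0], [0.226, 0.0277, 0, 0, 0, 0]]])

```text
t: 14.2
eef_pos: [0.6588, -0.0274, 0.1951]
tool_rot: [[1.0, 0.004, -0.001], [0.004, -1.0, 0.0], [-0.001, -0.0, -1.0]]
wrist_force: [-0.1, -0.1, -0.7]
width: 0.0211
grip_force: 24.6
```

Emit:
play_rows(increments=[[[0, 0, 0.03, 0, 0, 0], [0, 0, 0.055, 0, 0, 0], [0, 0, 0.07, 0, 0, 0], [0, 0, 0.072, 0, 0, 0], [0, 0, 0.072, 0, 0, 0]]])

```text
t: 14.82
eef_pos: [0.6602, -0.0277, 0.1245]
tool_rot: [[1.0, 0.004, 0.002], [0.004, -1.0, -0.0], [0.002, 0.0, -1.0]]
wrist_force: [0.5, 0.6, -0.6]
width: 0.0208
grip_force: 24.6
```

Run:
```python
from h import *
s=bot.sense();print(s['eef_pos'])
im,m=cap('wrist','w4');im2,m2=cap('side','s3')
p=proj(m2,(.66,-.028,.1)).astype(int);a=cv2.resize(im2[p[1]-35:p[1]+25,p[0]-35:p[0]+35],None,fx=6,fy=6,interpolation=cv2.INTER_CUBIC)
p=proj(m,(.66,-.028,.1)).astype(int);print(p);b=cv2.resize(im[max(p[1]-60,0):max(p[1]-60,0)+120,p[0]-63:p[0]+63],(378,360))
cv2.imwrite('pics/j4.png',np.hstack([a,b])[:,:,::-1])
for lo in(130,145,160): print(lo);circ('wrist',im,m,s['eef_pos'][2]-.0045,(.66,-.028),.066,lo)
```

```text
[ 0.66017811 -0.02769972  0.12450573]
[255 224]
130
0.12000573104374421 circle [ 0.6139 -0.0277] D 0.052 px [254.6 304.8]
145
0.12000573104374421 circle [0.6551 0.0182] D 0.0441 px [185.5 248.6]
160
0.12000573104374421 circle [0.6548 0.0185] D 0.0435 px [185.6 249.8]
```

View pics/j4.png

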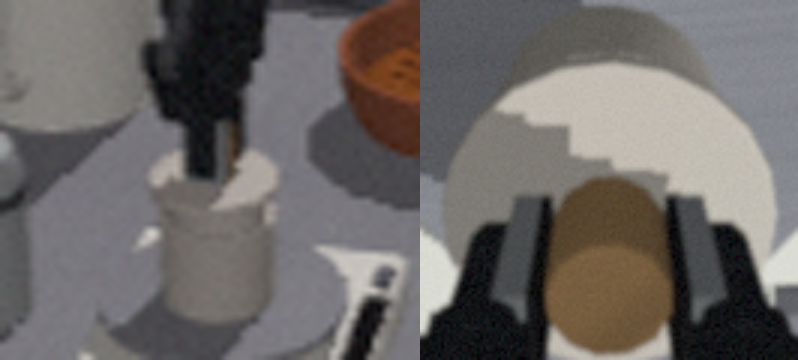

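The lid is centred over the pot in both views (side and wrist). I'll lower it gently.

Emit:
play_rows(increments=[[[0, 0, 0.004, 0, 0, 0], [0, 0, 0.007, 0, 0, 0], [0, 0, 0.009, 0, 0, 0], [0, 0, 0.011, 0, 0, 0], [0, 0, 0.012, 0, 0, 0], [0, 0, 0.013, 0, 0, 0], [0, 0, 0.0135, 0, 0, 0], [0, 0, 0.0135, 0, 0, 0]]])

```text
t: 15.92
eef_pos: [0.6599, -0.0277, 0.1107]
tool_rot: [[1.0, 0.004, 0.001], [0.004, -1.0, -0.0], [0.001, 0.0, -1.0]]
wrist_force: [-1.9, 0.8, 4.2]
width: 0.0211
grip_force: 24.8
```

Contact came at the expected height (TCP z 0.1107). I'll release and rise.

Emit:
play_rows(increments=[[[0, 0, 0, 0, 0, 0], [0, 0, 0, 0, 0, 0], [0, 0, 0, 0, 0, 0], [0, 0, 0, 0, 0, 0], [0, 0, 0, 0, 0, 0]]], fingers=1)

```text
t: 16.55
eef_pos: [0.6598, -0.0277, 0.1097]
tool_rot: [[1.0, 0.004, -0.0], [0.004, -1.0, -0.0], [-0.0, 0.0, -1.0]]
wrist_force: [0.4, -0.2, 0.7]
width: 0.0851
grip_force: 0.0
```

Emit:
play_rows(increments=[[[0, 0, -0.02, 0, 0, 0], [0, 0, -0.06, 0, 0, 0], [0, 0, -0.11, 0, 0, 0], [0, 0, -0.12, 0, 0, 0], [0, 0, -0.12, 0, 0, 0]]])

```text
t: 17.18
eef_pos: [0.6603, -0.0277, 0.232]
tool_rot: [[1.0, 0.004, 0.004], [0.004, -1.0, -0.001], [0.004, 0.001, -1.0]]
wrist_force: [0.3, 0.6, -1.0]
width: 0.0855
grip_force: 0.0
```

Run:
```python
from h import *
np.set_printoptions(precision=4,suppress=True)
s=bot.sense();print(s['eef_pos'])
im,m=cap('wrist','w5');im2,m2=cap('side','s4')
p=proj(m2,(.66,-.028,.1)).astype(int);a=cv2.resize(im2[p[1]-35:p[1]+25,p[0]-35:p[0]+35],None,fx=6,fy=6,interpolation=cv2.INTER_CUBIC)
b=cv2.resize(im,(480,360))
cv2.imwrite('pics/j5.png',np.hstack([a[:,50:370],b])[:,:,::-1])
for lo in(130,145,160,175): print(lo);circ('wrist',im,m,.106,(.66,-.028),.066,lo)
```

```text
[ 0.6603 -0.0277  0.232 ]
130
0.106 circle [ 0.6134 -0.0332] D 0.0602 px [261.2 223. ]
0.106 circle [ 0.6768 -0.0114] D 0.0845 px [235.1 165.6]
145
0.106 circle [ 0.6588 -0.0278] D 0.0685 px [255.7 180.8]
160
0.106 circle [0.6349 0.0148] D 0.0639 px [211.4 210.7]
0.106 circle [ 0.6601 -0.0279] D 0.0655 px [255.6 180.2]
175
0.106 circle [ 0.6602 -0.0277] D 0.0644 px [255.5 180.2]
```

View pics/j5.png

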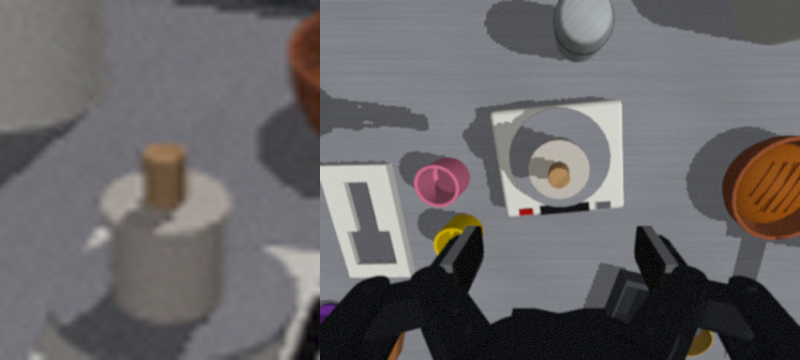

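The lid is seated and level: disc centre (0.660, -0.028), fitted diameter 65.5 mm. Next is the tin.

Emit:
play_rows(increments=[[[-0.06, 0.027, 0, 0, 0, 0.1], [-0.12, 0.054, 0, 0, 0, 0.2], [-0.17, 0.08, 0, 0, 0, 0.26], [-0.22, 0.1, 0.01, 0, 0, 0.26], [-0.249, 0.111, 0.02, 0, 0, 0.26], [-0.249, 0.111, 0.02, 0, 0, 0.26], [-0.249, 0.111, 0.02, 0, 0, 0.26], [-0.249, 0.111, 0.02, 0, 0, 0.26]]])

```text
t: 18.27
eef_pos: [0.4121, -0.1393, 0.2097]
tool_rot: [[0.968, -0.252, -0.0], [-0.252, -0.968, 0.0], [-0.0, -0.0, -1.0]]
wrist_force: [0.5, 0.5, -0.7]
width: 0.0852
grip_force: 0.0
```

Run:
```python
from h import *
np.set_printoptions(precision=4,suppress=True)
s=bot.sense();print(s['eef_pos'],s['tool_rot'][:2])
im,m=cap('wrist','w6');cv2.imwrite('pics/w6t.png',im[:,:,::-1])
v=im.max(2)
for th in(40,50,60):
  mk=(v<th).astype(np.uint8)*255;mk[235:]=0
  for q in cv2.findContours(mk,0,1)[0]:
    if cv2.contourArea(q)>1500:
        r=cv2.minAreaRect(q);P=ray(m,r[0],.036);b=np.array([ray(m,p,.036)[:2] for p in cv2.boxPoints(r)]);e=b[1]-b[0],b[2]-b[1]
        print(th,r,P,[ (round(np.linalg.norm(x),4),round(np.arctan2(x[1],x[0]),3)) for x in e])
im,m=cap('top');h=cv2.cvtColor(im,cv2.COLOR_RGB2HSV)
mk=((h[:,:,0]<20)&(h[:,:,1]>120)&(h[:,:,2]>50)).astype(np.uint8)*255;mk[:150]=0;mk[220:]=0;mk[:,:340]=0;mk[:,410:]=0
c,r=cv2.minEnclosingCircle(cv2.findNonZero(mk));print('dish',c,r,ray(m,c,.045))
```

```text
[ 0.4121 -0.1393  0.2097] [[ 0.9676 -0.2524 -0.0002]
 [-0.2524 -0.9676  0.0003]]
60 ((258.4311218261719, 170.49761962890625), (33.290565490722656, 70.09626770019531), 1.9749338626861572) [ 0.4101 -0.1432  0.036 ] [(np.float64(0.0844), np.float64(-0.303)), (np.float64(0.0375), np.float64(-1.86))]
dish (377.05364990234375, 186.54769897460938) 24.894153594970703 [ 0.6145 -0.3332  0.045 ]
```

View pics/w6t.png

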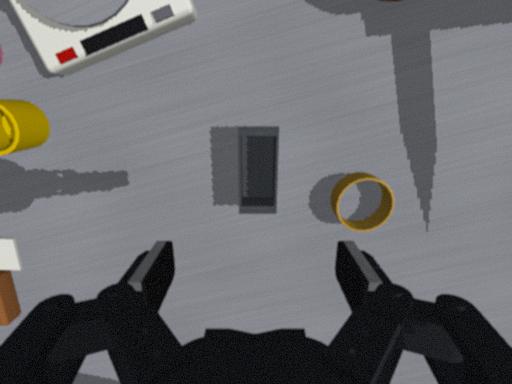

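The tin is right below the tool, with its rim centred at (258,170) and aligned with it. The cutter at (362,200) clears the fingers; I'll use a narrower opening for margin.

Emit:
play_rows(increments=[[[-0.001, 0.0044, 0.05, 0, 0, 0.02], [-0.001, 0.0044, 0.1, 0, 0, 0.02], [-0.001, 0.0044, 0.15, 0, 0, 0.02], [-0.001, 0.0044, 0.18, 0, 0, 0.02], [-0.001, 0.0044, 0.195, 0, 0, 0.02], [-0.001, 0.0044, 0.203, 0, 0, 0.02], [-0.001, 0.0044, 0.203, 0, 0, 0.02]]], fingers=0.85)

```text
t: 19.25
eef_pos: [0.4098, -0.1438, 0.0074]
tool_rot: [[0.962, -0.272, 0.001], [-0.272, -0.962, -0.001], [0.001, 0.0, -1.0]]
wrist_force: [0.3, -0.6, 0.3]
width: 0.0728
grip_force: 0.0
```

Emit:
play_rows(increments=[[[0, 0, 0, 0, 0, 0], [0, 0, 0, 0, 0, 0], [0, 0, 0, 0, 0, 0], [0, 0, 0, 0, 0, 0], [0, 0, 0, 0, 0, 0], [0, 0, 0, 0, 0, 0]]], fingers=0, newtons=30)

```text
t: 20.0
eef_pos: [0.4102, -0.1441, 0.0082]
tool_rot: [[0.962, -0.273, 0.003], [-0.273, -0.962, -0.001], [0.003, 0.0, -1.0]]
wrist_force: [0.6, 0.1, 6.5]
width: 0.0454
grip_force: 33.0
```

Emit:
play_rows(increments=[[[0, 0, -0.01, 0, 0, 0], [0, 0, -0.04, 0, 0, 0], [0, 0, -0.08, 0, 0, 0], [0, 0, -0.12, 0, 0, 0], [0, 0, -0.15, 0, 0, 0], [0, 0, -0.15, 0, 0, 0], [0, 0, -0.15, 0, 0, 0]]])

```text
t: 20.88
eef_pos: [0.4081, -0.1432, 0.1551]
tool_rot: [[0.962, -0.273, -0.003], [-0.273, -0.962, 0.001], [-0.003, -0.0, -1.0]]
wrist_force: [-0.6, -0.2, -1.7]
width: 0.0457
grip_force: 32.3
```

Emit:
play_rows(increments=[[[0.02, -0.002, 0, 0, 0, -0.01], [0.06, -0.007, 0, 0, 0, -0.03], [0.11, -0.013, 0, 0, 0, -0.06], [0.16, -0.019, 0, 0, 0, -0.09], [0.205, -0.024, 0, 0, 0, -0.11], [0.225, -0.026, 0, 0, 0, -0.12], [0.2304, -0.0269, 0, 0, 0, -0.12], [0.2304, -0.0269, 0, 0, 0, -0.12], [0.2304, -0.0269, 0, 0, 0, -0.12]]])

```text
t: 22.0
eef_pos: [0.6371, -0.1804, 0.1565]
tool_rot: [[0.988, -0.156, -0.001], [-0.156, -0.988, 0.0], [-0.001, -0.0, -1.0]]
wrist_force: [0.6, -0.1, -1.6]
width: 0.0457
grip_force: 32.2
```

Emit:
play_rows(increments=[[[0, 0, 0.03, 0, 0, 0], [0, 0, 0.07, 0, 0, 0], [0, 0, 0.11, 0, 0, 0], [0, 0, 0.13, 0, 0, 0], [0, 0, 0.14, 0, 0, 0], [0, 0, 0.143, 0, 0, 0], [0, 0, 0.145, 0, 0, 0], [0, 0, 0.147, 0, 0, 0], [0, 0, 0.148, 0, 0, 0], [0, 0, 0.148, 0, 0, 0]]])

```text
t: 23.25
eef_pos: [0.6382, -0.1806, 0.009]
tool_rot: [[0.988, -0.155, 0.0], [-0.155, -0.988, -0.0], [0.0, 0.0, -1.0]]
wrist_force: [-0.0, 0.1, -1.5]
width: 0.0457
grip_force: 32.2
```

Emit:
play_rows(increments=[[[0, 0, 0.001, 0, 0, 0], [0, 0, 0.002, 0, 0, 0], [0, 0, 0.0025, 0, 0, 0], [0, 0, 0.0025, 0, 0, 0]]])

```text
t: 23.75
eef_pos: [0.6384, -0.1807, 0.0083]
tool_rot: [[0.988, -0.155, 0.001], [-0.155, -0.988, -0.001], [0.001, 0.0, -1.0]]
wrist_force: [-3.7, 1.4, 6.3]
width: 0.0456
grip_force: 33.1
```

Emit:
play_rows(increments=[[[0, 0, 0, 0, 0, 0], [0, 0, 0, 0, 0, 0], [0, 0, 0, 0, 0, 0], [0, 0, 0, 0, 0, 0], [0, 0, 0, 0, 0, 0]]], fingers=0.85)

```text
t: 24.38
eef_pos: [0.6381, -0.1806, 0.0062]
tool_rot: [[0.988, -0.156, -0.0], [-0.156, -0.988, -0.0], [-0.0, 0.0, -1.0]]
wrist_force: [0.4, -0.2, 0.3]
width: 0.0728
grip_force: 0.0
```

Emit:
play_rows(increments=[[[0, 0, -0.02, 0, 0, 0], [0, 0, -0.06, 0, 0, 0], [0, 0, -0.12, 0, 0, 0], [0, 0, -0.18, 0, 0, 0], [0, 0, -0.2, 0, 0, 0], [0, 0, -0.2, 0, 0, 0]]])

```text
t: 25.12
eef_pos: [0.6394, -0.181, 0.2113]
tool_rot: [[0.988, -0.156, 0.008], [-0.156, -0.988, -0.003], [0.008, 0.002, -1.0]]
wrist_force: [-0.4, 0.7, 0.5]
width: 0.0724
grip_force: 0.0
```

Run:
```python
from h import *
np.set_printoptions(precision=4,suppress=True)
im,m=cap('wrist','w7')
v=im.max(2);ii=im.copy();ii[235:]=255;v=ii.max(2)
for th in(50,60):
  mk=(v<th).astype(np.uint8)*255
  for q in cv2.findContours(mk,0,1)[0]:
    if cv2.contourArea(q)>1200:
        r=cv2.minAreaRect(q);P=ray(m,r[0],.036);print(th,r,P)
        print(np.hypot(*(P[:2]-[.662,-.028])),np.hypot(*(P[:2]-[.6145,-.3332])))
# scraper from w6 not seen fully; use top0: handle/blade axis
```

```text
60 ((255.43045043945312, 172.46371459960938), (31.95999526977539, 69.46299743652344), 1.005086064338684) [ 0.637  -0.1818  0.036 ]
0.15580446285160193 0.15307672895374694
60 ((480.8204040527344, 60.98472213745117), (20.07636070251465, 123.59575653076172), 4.8645148277282715) [ 0.7191 -0.4344  0.036 ]
0.41033993261752605 0.14548654645710424
```

Run:
```python
from h import *
np.set_printoptions(precision=4,suppress=True)
s=bot.sense();q=s['joints'];R=np.array(s['tool_rot']);y=np.arctan2(R[1,0],R[0,0]);print(q,y,q[0]-q[5]-y, q[0]+q[5]-y)
d=np.array([.54-R[0,3-3]*0-s['eef_pos'][0],.25-s['eef_pos'][1],0]);print(R.T@d)
```

```text
[-0.3611  0.3453  1.1094 -0.      1.6837  1.3658] -0.1561764360929949 -1.5707947575785062 1.1608876122304246
[-0.1642 -0.4101 -0.0008]
```

Emit:
play_rows(increments=[[[-0.02, -0.05, -0.02, 0, 0, -0.05], [-0.045, -0.11, -0.02, 0, 0, -0.15], [-0.07, -0.17, -0.02, 0, 0, -0.156], [-0.095, -0.23, -0.02, 0, 0, -0.156], [-0.12, -0.29, -0.02, 0, 0, -0.156], [-0.14, -0.35, -0.02, 0, 0, -0.156], [-0.164, -0.41, -0.02, 0, 0, -0.156], [-0.164, -0.41, -0.02, 0, 0, -0.156], [-0.164, -0.41, -0.02, 0, 0, -0.156]]])

```text
t: 26.3
eef_pos: [0.539, 0.2502, 0.2243]
tool_rot: [[1.0, 0.002, -0.003], [0.001, -1.0, -0.002], [-0.003, 0.002, -1.0]]
wrist_force: [-0.2, 0.2, -0.7]
width: 0.0725
grip_force: 0.0
```

Run:
```python
from h import *
np.set_printoptions(precision=4,suppress=True)
s=bot.sense();print(s['eef_pos'],s['joints'])
im,m=cap('wrist','w8');cv2.imwrite('pics/w8t.png',im[:,:,::-1])
```

```text
[0.539  0.2502 0.2243] [ 0.3396  0.1901  1.2691 -0.0008  1.686   1.9089]
```

View pics/w8t.png

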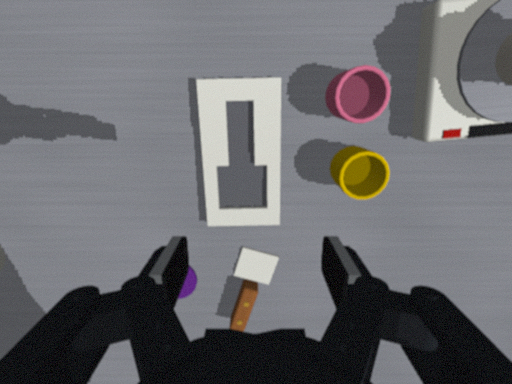

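The tray's outer corners are at about (197,80), (281,77), (279,225) and (207,226). Its slot is at the far end and its bay at the near end. The scraper's blade is at (256,266) and its handle at (243,305).

Run:
```python
from h import *
np.set_printoptions(precision=4,suppress=True)
im=cv2.imread('pics/w8t.png');m=bot.camera_model('wrist');h=cv2.cvtColor(im,cv2.COLOR_BGR2HSV)
w=((h[:,:,2]>140)&(h[:,:,1]<60)).astype(np.uint8)*255
wood=((h[:,:,0]<20)&(h[:,:,1]>90)&(h[:,:,2]>50)).astype(np.uint8)*255
def rect(n,mk,box,z,hole=False):
    x0,y0,x1,y1=box;k=np.zeros_like(mk);k[y0:y1,x0:x1]=mk[y0:y1,x0:x1]
    cs,hi=cv2.findContours(k,cv2.RETR_CCOMP,cv2.CHAIN_APPROX_NONE)
    q=max([c for c,g in zip(cs,hi[0]) if (g[3]>=0)==hole],key=cv2.contourArea)
    W=np.array([ray(m,p[0],z)[:2] for p in q]);b=cv2.minAreaRect((W*1000).astype(np.float32));B=cv2.boxPoints(b)
    e=max((B[1]-B[0],B[2]-B[1]),key=np.linalg.norm);print(n,np.array(b[0]),b[1],'long axis',np.arctan2(e[1],e[0]))
    return W
rect('tray',w,(185,65,300,235),.014)
W=rect('hole',w,(185,65,300,235),.014,True)
rect('blade',w,(225,240,290,290),.004)
rect('handle',wood,(220,275,265,335),.028)
```

```text
tray [547.0729 253.3816] (196.69805908203125, 128.981201171875) long axis 0.013705936
hole [546.0058 266.3726] (141.6867218017578, 66.7720947265625) long axis 0.013245544
blade [375.3267 246.1754] (61.4764404296875, 57.727264404296875) long axis 1.2572345
handle [324.588  266.0434] (25.590164184570312, 91.83037567138672) long axis -0.29736942
```

Emit:
play_rows(increments=[[[-0.03, -0.002, 0, 0, 0, -0.18], [-0.06, -0.004, 0, 0, 0, -0.36], [-0.1, -0.006, 0, 0, 0, -0.54], [-0.14, -0.009, 0, 0, 0, -0.72], [-0.18, -0.011, 0, 0, 0, -0.9], [-0.2, -0.012, 0, 0, 0, -1.08], [-0.207, -0.013, 0, 0, 0, -1.26], [-0.207, -0.013, 0, 0, 0, -1.43], [-0.207, -0.013, 0, 0, 0, -1.5], [-0.207, -0.013, 0, 0, 0, -1.5]]])

```text
t: 27.6
eef_pos: [0.3335, 0.2615, 0.226]
tool_rot: [[0.075, 0.997, -0.0], [0.997, -0.075, -0.001], [-0.001, -0.0, -1.0]]
wrist_force: [0.6, 0.2, -0.5]
width: 0.0729
grip_force: 0.0
```

Emit:
play_rows(increments=[[[0, 0, 0, 0, 0, -0.18], [0, 0, 0, 0, 0, -0.36], [0, 0, 0, 0, 0, -0.54], [0, 0, 0, 0, 0, -0.72], [0, 0, 0, 0, 0, -0.9], [0, 0, 0, 0, 0, -1.08], [0, 0, 0, 0, 0, -1.25], [0, 0, 0, 0, 0, -1.345], [0, 0, 0, 0, 0, -1.345], [0, 0, 0, 0, 0, -1.345]]])

```text
t: 28.85
eef_pos: [0.3331, 0.2625, 0.2262]
tool_rot: [[-0.955, 0.295, -0.0], [0.295, 0.955, -0.0], [-0.0, -0.0, -1.0]]
wrist_force: [0.9, 1.0, -0.3]
width: 0.0727
grip_force: 0.0
```

Run:
```python
from h import *
np.set_printoptions(precision=4,suppress=True)
s=bot.sense();R=np.array(s['tool_rot']);print(s['eef_pos'],s['joints'],np.arctan2(R[1,0],R[0,0]))
im,m=cap('wrist','w9');cv2.imwrite('pics/w9t.png',im[:,:,::-1])
h=cv2.cvtColor(im,cv2.COLOR_RGB2HSV)
w=((h[:,:,2]>150)&(h[:,:,1]<60)).astype(np.uint8)*255
wood=((h[:,:,0]<20)&(h[:,:,1]>90)&(h[:,:,2]>50)).astype(np.uint8)*255
for n,mk,z in(('w',w,.004),('wood',wood,.028)):
  for q in cv2.findContours(mk,0,1)[0]:
    if cv2.contourArea(q)>300:
      W=np.array([ray(m,p[0],z)[:2] for p in q]);b=cv2.minAreaRect((W*1000).astype(np.float32));B=cv2.boxPoints(b)
      e=max((B[1]-B[0],B[2]-B[1]),key=np.linalg.norm);print(n,cv2.boundingRect(q),np.array(b[0]),b[1],np.arctan2(e[1],e[0]))
```

```text
[0.3331 0.2625 0.2262] [ 0.5338 -0.1965  1.6509 -0.0002  1.6874 -0.7373] 2.8418780892489646
w (248, 231, 88, 109) [553.76   265.9418] (196.10064697265625, 104.30467224121094) 0.013463577
w (233, 178, 42, 36) [378.9391 247.3411] (57.11522674560547, 51.32920837402344) 1.2708832
wood (245, 118, 19, 64) [314.8672 267.8279] (22.678958892822266, 78.07014465332031) -0.3103222
```

View pics/w9t.png

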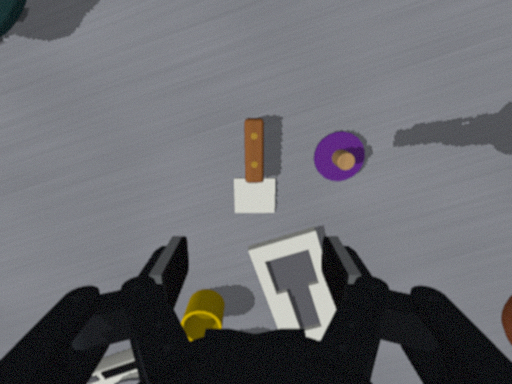

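The blade (57 × 51 mm, centre pixel (255,196)) and the handle (23 × 78 mm, (254,150)) match the given sizes. The grip point is (0.330, 0.263), and the purple lid at (339,156) stays clear of the fingers.

Emit:
play_rows(increments=[[[0.003, 0, 0.05, 0, 0, 0], [0.003, 0, 0.1, 0, 0, 0], [0.003, 0, 0.15, 0, 0, 0], [0.003, 0, 0.19, 0, 0, 0], [0.003, 0, 0.205, 0, 0, 0], [0.003, 0, 0.213, 0, 0, 0], [0.003, 0, 0.213, 0, 0, 0]]], fingers=0.6)

```text
t: 29.78
eef_pos: [0.3308, 0.2643, 0.0142]
tool_rot: [[-0.956, 0.293, 0.002], [0.293, 0.956, 0.001], [-0.001, 0.001, -1.0]]
wrist_force: [-0.1, 1.5, 0.0]
width: 0.0512
grip_force: 0.0
```

Emit:
play_rows(increments=[[[0, 0, 0, 0, 0, 0], [0, 0, 0, 0, 0, 0], [0, 0, 0, 0, 0, 0], [0, 0, 0, 0, 0, 0], [0, 0, 0, 0, 0, 0], [0, 0, 0, 0, 0, 0]]], fingers=0, newtons=40)

```text
t: 30.52
eef_pos: [0.3313, 0.2646, 0.0149]
tool_rot: [[-0.956, 0.292, 0.003], [0.292, 0.956, 0.002], [-0.002, 0.003, -1.0]]
wrist_force: [-0.1, 0.3, 6.2]
width: 0.0226
grip_force: 41.0
```

Emit:
play_rows(increments=[[[0, 0, -0.01, 0, 0, 0], [0, 0, -0.04, 0, 0, 0], [0, 0, -0.08, 0, 0, 0], [0, 0, -0.12, 0, 0, 0], [0, 0, -0.15, 0, 0, 0], [0, 0, -0.15, 0, 0, 0], [0, 0, -0.15, 0, 0, 0]]])

```text
t: 31.4
eef_pos: [0.3292, 0.2634, 0.1618]
tool_rot: [[-0.956, 0.292, -0.002], [0.292, 0.956, -0.001], [0.002, -0.002, -1.0]]
wrist_force: [-0.4, -0.3, -2.2]
width: 0.0229
grip_force: 40.1
```

Run:
```python
from h import *
np.set_printoptions(precision=4,suppress=True)
s=bot.sense();R=np.array(s['tool_rot']);print(s['eef_pos'],s['joints'],np.arctan2(R[1,0],R[0,0]))
im,m=cap('wrist','w10')
h=cv2.cvtColor(im,cv2.COLOR_RGB2HSV);z0=s['eef_pos'][2]-.0135
w=((h[:,:,2]>150)&(h[:,:,1]<60)).astype(np.uint8)*255
wood=((h[:,:,0]<20)&(h[:,:,1]>90)&(h[:,:,2]>50)).astype(np.uint8)*255
for n,mk,z in(('w',w,.004+z0),('wood',wood,.028+z0)):
  for q in cv2.findContours(mk,0,1)[0]:
    if cv2.contourArea(q)>300:
      W=np.array([ray(m,p[0],z)[:2] for p in q]);b=cv2.minAreaRect((W*1000).astype(np.float32));B=cv2.boxPoints(b)
      c=np.r_[np.array(b[0])/1000,0]-np.r_[s['eef_pos'][:2],0]
      e=max((B[1]-B[0],B[2]-B[1]),key=np.linalg.norm);print(n,cv2.boundingRect(q),'in tool',R.T@c,b[1],np.arctan2(e[1],e[0]))
```

```text
[0.3292 0.2634 0.1618] [ 0.5402 -0.1784  1.7635 -0.0001  1.559  -0.7338] 2.8448206991120863
w (415, 293, 97, 59) in tool [-0.057   0.1474 -0.0004] (68.1169204711914, 44.421932220458984) 0.64248633
w (0, 284, 88, 69) in tool [-0.0611 -0.1525  0.0002] (45.387245178222656, 74.0565414428711) -1.432542
w (224, 281, 62, 53) in tool [-0.0544 -0.0008 -0.0001] (42.35077667236328, 40.792110443115234) 1.3566865
w (0, 233, 87, 54) in tool [-0.0132 -0.1357  0.0002] (24.327810287475586, 72.03801727294922) -1.4913098
w (405, 226, 107, 70) in tool [-0.022   0.1277 -0.0003] (39.095924377441406, 67.49358367919922) -1.5541283
w (310, 164, 202, 87) in tool [ 0.013   0.0917 -0.0002] (116.92009735107422, 46.98274230957031) 1.5625452
w (82, 148, 149, 146) in tool [ 0.0062 -0.0652  0.0001] (109.99834442138672, 78.45687866210938) 1.5558087
w (230, 75, 77, 32) in tool [0.082  0.0067 0.0001] (39.649871826171875, 11.415106773376465) 1.5119545
w (257, 64, 231, 80) in tool [ 0.0719  0.0605 -0.    ] (121.83785247802734, 32.32209396362305) 1.4371673
w (89, 55, 209, 94) in tool [ 0.0752 -0.0344  0.0002] (119.74527740478516, 21.994285583496094) 1.5055563
w (71, 37, 190, 77) in tool [ 0.0907 -0.0485  0.0002] (104.4008560180664, 12.255748748779297) 1.5413084
w (358, 0, 142, 64) in tool [0.1106 0.084  0.    ] (68.11643981933594, 21.4182186126709) 1.4794722
w (352, 0, 54, 17) in tool [0.1201 0.0589 0.0001] (24.983057022094727, 6.649537086486816) 1.273321
w (0, 0, 256, 89) in tool [ 0.1095 -0.0641  0.0003] (128.60377502441406, 38.38747024536133) 1.4372534
wood (348, 165, 29, 24) in tool [ 0.0434  0.0516 -0.    ] (13.993269920349121, 9.530779838562012) 0.621079
wood (232, 147, 47, 145) in tool [ 0.0178 -0.0002  0.    ] (23.708961486816406, 79.27693176269531) -0.29672924
```

Emit:
play_rows(increments=[[[-0.01, 0.003, 0, 0, 0, 0.08], [-0.03, 0.01, 0, 0, 0, 0.22], [-0.06, 0.019, 0, 0, 0, 0.38], [-0.1, 0.032, 0, 0, 0, 0.55], [-0.14, 0.045, 0, 0, 0, 0.72], [-0.18, 0.058, 0, 0, 0, 0.9], [-0.2, 0.065, 0, 0, 0, 1.07], [-0.21, 0.068, 0, 0, 0, 1.24], [-0.2126, 0.0687, 0, 0, 0, 1.36], [-0.2126, 0.0687, 0, 0, 0, 1.42]]])

```text
t: 32.7
eef_pos: [0.5526, 0.2669, 0.1602]
tool_rot: [[0.148, 0.989, -0.005], [0.989, -0.148, -0.002], [-0.003, -0.004, -1.0]]
wrist_force: [-0.3, -0.2, -0.9]
width: 0.0226
grip_force: 40.1
```

Emit:
play_rows(increments=[[[0, 0, 0, 0, 0, 0.12], [0, 0, 0, 0, 0, 0.28], [0, 0, 0, 0, 0, 0.46], [0, 0, 0, 0, 0, 0.64], [0, 0, 0, 0, 0, 0.82], [0, 0, 0, 0, 0, 1.0], [0, 0, 0, 0, 0, 1.18], [0, 0, 0, 0, 0, 1.32], [0, 0, 0, 0, 0, 1.4], [0, 0, 0, 0, 0, 1.412]]])

```text
t: 33.95
eef_pos: [0.5525, 0.267, 0.1608]
tool_rot: [[1.0, 0.013, -0.004], [0.013, -1.0, -0.002], [-0.004, 0.002, -1.0]]
wrist_force: [-0.5, 0.1, -1.0]
width: 0.0234
grip_force: 40.1
```

Emit:
play_rows(increments=[[[0, 0, 0, 0, 0, 0], [0, 0, 0, 0, 0, 0], [0, 0, 0, 0, 0, 0]]])

```text
t: 34.33
eef_pos: [0.5534, 0.2674, 0.1632]
tool_rot: [[1.0, 0.013, -0.0], [0.013, -1.0, -0.0], [-0.0, 0.0, -1.0]]
wrist_force: [-0.0, 0.0, -0.8]
width: 0.0233
grip_force: 40.1
```

Run:
```python
from h import *
np.set_printoptions(precision=4,suppress=True)
s=bot.sense();R=np.array(s['tool_rot']);print(s['eef_pos'],s['joints'],np.arctan2(R[1,0],R[0,0]))
im,m=cap('wrist','w11')
h=cv2.cvtColor(im,cv2.COLOR_RGB2HSV);z0=s['eef_pos'][2]-.0135
w=((h[:,:,2]>140)&(h[:,:,1]<60)).astype(np.uint8)*255
wood=((h[:,:,0]<20)&(h[:,:,1]>90)&(h[:,:,2]>50)).astype(np.uint8)*255
for n,mk,z in(('tray',w,.014),('wood',wood,.028+z0)):
  for q in cv2.findContours(mk,cv2.RETR_LIST,1)[0]:
    if cv2.contourArea(q)>1500:
      W=np.array([ray(m,p[0],z)[:2] for p in q]);b=cv2.minAreaRect((W*1000).astype(np.float32));B=cv2.boxPoints(b)
      e=max((B[1]-B[0],B[2]-B[1]),key=np.linalg.norm);print(n,cv2.boundingRect(q),np.array(b[0]),b[1],np.arctan2(e[1],e[0]))
T,mt=cap('top','t11')
ii=cv2.imread('pics/top0.png')[150:260,150:210]; h=cv2.cvtColor(ii,cv2.COLOR_BGR2HSV)
w=((h[:,:,2]>130)&(h[:,:,1]<60)).astype(np.uint8)*255
for q in cv2.findContours(w,cv2.RETR_LIST,1)[0]:
    if cv2.contourArea(q)>400:
      W=np.array([ray(mt,p[0]+[150,150],.014)[:2] for p in q]);b=cv2.minAreaRect((W*1000).astype(np.float32));print('top0',np.array(b[0]),b[1:])
```

```text
[0.5534 0.2674 0.1632] [ 0.3579  0.2521  1.3161 -0.0001  1.5735  1.9157] 0.01308127646702826
tray (224, 278, 62, 56) [377.377  268.2176] (80.20743560791016, 83.03260803222656) -1.3950332
tray (314, 159, 121, 78) [531.5859 133.1049] (142.93255615234375, 71.80931091308594) 1.1718224
tray (0, 0, 512, 377) [508.6906 233.4493] (686.3900146484375, 445.165771484375) 1.5128188
wood (232, 146, 48, 146) [571.0969 267.5298] (79.97358703613281, 23.536455154418945) 0.009205744
top0 [546.6533 269.2238] ((143.93527221679688, 69.39629364013672), 2.2812910079956055)
top0 [547.3463 268.5701] ((191.76026916503906, 101.09469604492188), 0.9265676736831665)
```

The scraper's handle centre (0.571, 0.2675) matches where it has to be (0.5715, 0.2677). I'll lower it into the cut-out.

Emit:
play_rows(increments=[[[0, 0, 0.03, 0, 0, 0], [0, 0, 0.07, 0, 0, 0], [0, 0, 0.1, 0, 0, 0], [0, 0, 0.12, 0, 0, 0], [0, 0, 0.128, 0, 0, 0], [0, 0, 0.132, 0, 0, 0], [0, 0, 0.135, 0, 0, 0], [0, 0, 0.138, 0, 0, 0], [0, 0, 0.14, 0, 0, 0], [0, 0, 0.14, 0, 0, 0]]])

```text
t: 35.67
eef_pos: [0.5534, 0.2673, 0.0233]
tool_rot: [[1.0, 0.013, -0.0], [0.013, -1.0, -0.0], [-0.0, 0.0, -1.0]]
wrist_force: [0.5, 0.1, -0.2]
width: 0.0229
grip_force: 40.1
```

Emit:
play_rows(increments=[[[0, 0, 0.001, 0, 0, 0], [0, 0, 0.002, 0, 0, 0], [0, 0, 0.003, 0, 0, 0], [0, 0, 0.003, 0, 0, 0]]])

```text
t: 36.17
eef_pos: [0.5535, 0.2674, 0.021]
tool_rot: [[1.0, 0.013, 0.0], [0.013, -1.0, 0.0], [0.0, -0.0, -1.0]]
wrist_force: [-1.8, -0.7, 3.3]
width: 0.0234
grip_force: 40.6
```

Contact came at TCP z 0.021, as expected for the scraper on the pocket's floor. I'll release, rise and check everything.

Emit:
play_rows(increments=[[[0, 0, 0, 0, 0, 0], [0, 0, 0, 0, 0, 0], [0, 0, 0, 0, 0, 0], [0, 0, 0, 0, 0, 0]]], fingers=0.6)

```text
t: 36.67
eef_pos: [0.5534, 0.2674, 0.0201]
tool_rot: [[1.0, 0.013, -0.0], [0.013, -1.0, -0.0], [-0.0, 0.0, -1.0]]
wrist_force: [0.1, 0.3, 0.3]
width: 0.0512
grip_force: 0.0
```

Emit:
play_rows(increments=[[[0, 0, -0.02, 0, 0, 0], [0, 0, -0.06, 0, 0, 0], [0, 0, -0.12, 0, 0, 0], [0, 0, -0.18, 0, 0, 0], [0, 0, -0.2, 0, 0, 0], [0, 0, -0.2, 0, 0, 0]]])

```text
t: 37.42
eef_pos: [0.5547, 0.2679, 0.2249]
tool_rot: [[1.0, 0.013, 0.007], [0.013, -1.0, 0.003], [0.007, -0.003, -1.0]]
wrist_force: [-0.2, 0.4, -0.4]
width: 0.0511
grip_force: 0.0
```

Run:
```python
from h import *
im,m=cap('wrist','w12');im2,m2=cap('side','s12')
a=cv2.resize(im2[100:300,150:350],(400,400),interpolation=cv2.INTER_CUBIC);b=cv2.resize(im[30:230,130:330],(400,400),interpolation=cv2.INTER_CUBIC)
cv2.imwrite('pics/j12.png',np.hstack([a,b])[:,:,::-1])
```

```text
(no output)
```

View pics/j12.png

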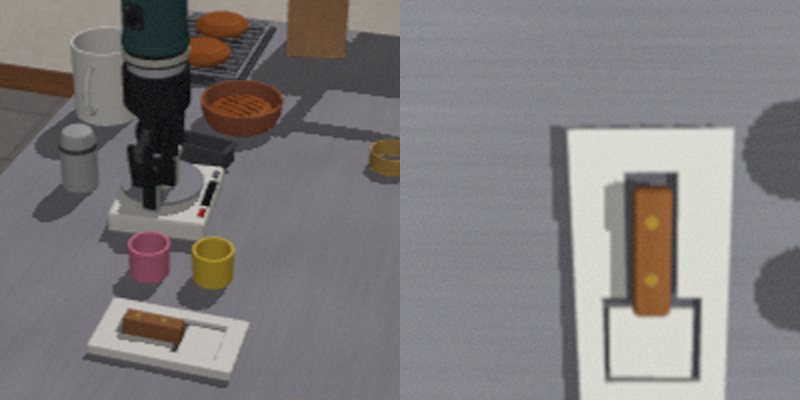

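The scraper lies in its cut-out with a gap all round (handle at (652,250), blade at (650,340)). The tin stands between the scale and the dish, and nothing else has moved. I'm handing in.

```bash
python3 -c "
from bench import bot
print(bot.sign_off())"
```

```text
the job is handed in; nothing more can be done
None
```

I handed the job in with the pot on the scale and its lid on, the scraper in its cut-out and the tin standing midway between the plate and the dish; sign-off gave no verdict, so I don't know how it was judged.

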